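# Load the carton coder's drum under its stayed lid

### The arm

A 7-joint arm with a two-finger parallel gripper is mounted at the origin on the work surface. World frame = base frame: x ahead of the robot, y to its left, z up, the work surface at z = 0. Lengths are in m, angles in rad, forces in N, time in s.
With the tool pointing down it reaches from about 0.4 to 0.9 m from the base axis. Payload 5.6 kg.
Tool frame: the origin (TCP) lies midway between the tips of the shut fingers; the grasp point (between the pads) lies 19 mm behind it; y points along the fingers, z is the direction in which the jaws open and shut, and the axes are right-handed (so a half turn about y gives the same grasp; the last joint's range is limited). The gripper opens to 92 mm and grips with 3 to 60 N. Pads are 20 mm wide; open, the fingers measure 128 mm over their backs; the gripper's body (75 mm by 189 mm) begins 69 mm behind the grasp point.
Start: joints at [-1.362, 0.468, -0.012, 1.603, 0.006, 1.071, -0.056], TCP at [0.162, 0.629, 0.215] pointing down, gripper open.
Joint ranges: [-2.53, 2.53], [-0.31, 2.02], [-1.57, 1.55], [0.28, 2.44], [-1.29, 4.43], [0.15, 1.84], [-2.92, 2.92]. Speed limits (rad/s): [2.57, 2.57, 3.14, 3.14, 3.14, 3.14, 3.14].

### API

Orientations are given as a 3x3 rotation matrix whose columns are the frame's x, y, z axes.
In Python, from station import env, effector, solver, viewer, workorder, search_frame, tip_of gives the robot as it stands. Calls block until the motion is done:
- env.reach(position, orientation): joint-space move of the TCP to a pose.
- env.movel(position, frame=None, rate=0.15): straight line of the TCP; frame=None keeps the orientation; rate is the mean speed in m/s.
- env.goto_joints(angles): joint-space move.
- effector.release() and effector.grasp(squeeze=None): open the fingers fully, or close them until they stop; squeeze is the grip in N (None keeps the last).
- env.pause(seconds).
- solver.inverse_kinematics(position, orientation): joint angles nearest the present ones, or None.
- env.sense(): the state.
- viewer.read_camera(name): name is "side" or "top"; returns (picture, depth): 384x512x3 uint8, red, green, blue; 384x512 float32, m along the optical axis (not along the pixel's ray), 0 where there is no reading.
- viewer.camera_info(name): a dict with "intrinsics" (3x3 intrinsics, pixels), "eye" and "rotation" of the camera in the world. Camera axes: x right, y up, looking along -z (the intrinsics and any distortion apply to the point x, -y, -z); pixel columns grow to the right and rows downward; lengths in m; the calibration is good to about 2 mm. A picture is of the moment at which its call begins. camera_info takes no time and is no camera call.
A pose or a line that the arm cannot do raises env.PlanningError and nothing moves.
- workorder.finish_job(): hands the job in, once; it reports no verdict.
Trained networks look in the newest picture that a camera, given by its name, has taken for a name from the list of things; names that differ only in an ending like _2 or _b are one class to them, and where a whole thing is asked for, a point or a joint stands for the part that bears it (a point fixed in the world has none). Each returns a list of dicts, best first, with "score" (0 to 1); they miss things now and then, are a little off and sometimes report something else, mostly with a low value. They report only what shows in the picture. A call takes as long as a camera call.
- search_frame(camera, name): "at" ([x, y, z] in m, in world coordinates, good to about 4 mm: the middle of the surface that is visible of it).
- tip_of(camera, name): "at" ([x, y, z] in m, in world coordinates, good to about 4 mm: a listed point, or the origin of a listed thing).
The state is a dict: "t": time; "joint_positions": joint angles; "joint_velocities": joint speeds; "tau": joint torques, N m; "ee_pos": TCP position; "tcp_rot": TCP orientation; "wrist_force": force on the tool from outside, world axes, zero at the start; "moment": the same for the moment, N m; "gripper_width": finger opening in m.
Only numpy, scipy, OpenCV 4.12 (cv2) and the standard library are available. Lean on these libraries where they do the work, as an engineer would, in place of code of your own. Each camera call takes 0.05 s, during which the arm holds its last target.

### The job

Raise the lid of the carton coder and push its folding stay past straight so that it locks. Then roll the six-sided drum on the bench until its grooved face is on top and let go of it, and with the lid still propped lay the drum in the coder's cradle, grooved face up and without dropping it. Finally break the knee of the stay and lower the lid gently until it is fully shut, leaving the other things on the bench where they are.

Things in the scene. Friction and masses are not known exactly. Their poses are not given: they have to be found in the camera images.
- coder: carton coder: grey steel open-topped housing fixed to the bench, 200 (x) x 200 (y) x 85 high mm, walls 5 mm. Origin: centre of its underside. +x points from its front (handle side) to its hinge side, z up. The folding stay is outside the -y wall. There are over 55 mm free beyond each end of a drum seated in its cradle, but no finger room beside its flats.
- cradle (a point): where the seated drum's centre belongs, 46 mm above the bench, 20 mm from the housing's centre towards the front. Steel cradle: level bed 20 mm above the bench, two slanted 20 mm cheeks along y that fit the drum's lower slanting flats with 2 mm to spare, end stops 70 mm apart with tops 26 mm above the bench. The drum lies in it with its length along the housing's y, either way round.
- lid_hinge (a point): middle of the lid's hinge line (along the housing's y), at the far top edge of the housing, 88 mm above the bench
- lid (a joint): lid angle (rad): 0 shut, grows as it opens, 1.48 with the stay straight. The lid is a 200 x 200 x 6 mm steel plate, 0.3 to 0.5 kg. Its stiff hinge (0.18 N m) holds it where it is left above about 1.25; below about 1.0 it falls if let go.
- lid_handle (a point): middle of the lid's handle: a round steel bar 12 mm thick and 98 mm clear between its two arms, along the housing's y, 245 mm from the hinge line, held 45 mm out from the lid's front edge in the lid's plane; it circles about lid_hinge with the lid
- stay_knee (a joint): knee angle (rad) of the folding stay: 0 folded with the lid shut, 2.47 when its two flat steel links (82 mm each, in a plane 110 mm from the housing's centre on its -y side) are in line, 2.61 at its stop just past straight: there it is locked and carries the lid. Raising the lid does not carry the stiff knee past straight: it must be pushed.
- knee_pin (a point): a point on the knee's pin, 40 mm out from the links: round dark steel pin 14 mm thick, sticking out 60 mm along the housing's -y. Lid up and locked: about 116 mm above the bench, 40 mm before the hinge line. Push it to the housing's +x, slightly down (24 degrees below level), past straight to lock; pull it back the opposite way (50 mm is plenty) to break. A few newtons do.
- drum: six-sided aluminium drum on the bench: 60 mm long (its x), 52 across flats, 60 across corners, 0.2 to 0.36 kg. Origin: its centre. +z is the outward normal of the grooved face (groove 14 mm wide, 3.5 deep, full length, dark floor, a notch at the ends); the opposite face has two dark screw heads. It starts with the groove on a lower slanting side, two flats from the top, either side.
- tape: bystander: cardboard ring 96 mm across, 48 high, lying flat; origin under its centre
- bottle: bystander: white bottle 56 mm thick, 100 tall, standing; origin under its centre
- labels: bystander: white paper roll 90 mm across, 75 tall, standing; origin under its centre
- scanner: bystander: dark hand scanner lying on its side, about 75 x 100 x 32 mm; origin under its body

How it is judged:
On the way, in this order (a step that is already met when the one before it is completed fails the run):
1. the lid is up and the stay is locked past straight (value of joint stay_knee above 2.54 rad and value of joint lid above 1.3 rad), for 0.3 s.
2. the drum lies on the bench outside the coder with its grooved face on top, let go, the stay still locked (all of step 1 and angle between drum's own z axis and vertical below 0.1 rad and height (world z) of drum below 0.03 m and horizontal distance between drum and cradle above 0.12 m and contact force between the fingers and drum below 0.05 N), for 0.1 s.
3. the drum lies in the cradle, grooved face on top, let go, the stay still locked (all of step 1 and distance between drum and cradle below 0.012 m and angle between drum's own z axis and vertical below 0.12 rad and angle between the x axis of drum and the y axis of coder, either way round below 0.12 rad and contact force between the fingers and drum below 0.05 N), for 0.2 s.
4. the knee of the stay is broken, with the drum in the cradle (distance between drum and cradle below 0.012 m and angle between drum's own z axis and vertical below 0.12 rad and angle between the x axis of drum and the y axis of coder, either way round below 0.12 rad and value of joint stay_knee below 2.3 rad), for 0.1 s.
At the end, for the whole second after the job is handed in: the lid is shut (within 0.03 rad) and let go, and the drum rests in the cradle: centre within 12 mm of the cradle point, grooved face up within 0.12 rad, its length along the cradle within 0.12 rad (distance between drum and cradle below 0.012 m and angle between drum's own z axis and vertical below 0.12 rad and angle between the x axis of drum and the y axis of coder, either way round below 0.12 rad and linear speed of drum below 0.02 m/s and angular speed of drum below 0.2 rad/s and value of joint lid below 0.03 rad and contact force between the fingers and drum below 0.05 N and contact force between the fingers and lid below 0.05 N); the robot touches nothing.
It fails at once if the lid slams: it comes within 0.25 rad of shut faster than 2.5 rad/s (value of joint lid below 0.25 rad and velocity of joint lid below -2.5 rad/s).
It fails at once if the drum is dropped or thrown (faster than 0.7 m/s while not held) (linear speed of drum above 0.7 m/s and contact force between the fingers and drum below 0.05 N).
It fails at once if a bystander is moved more than 30 mm (distance of any of tape, bottle, labels, scanner from where it was at the start of the episode above 0.03 m).
It also fails if it takes over 72 s, if anything falls off the work surface, if the arm or the gripper's body presses on something with over 40 N, if the wrist force passes 120 N, or if a joint passes its speed limit or range.

## Working session

There is one attempt and no reset: what is moved stays moved. The work goes in short steps, each a Python script; the robot and the scene stay as the last script left them, time stands still between calls to the robot, and variables do not carry over. Pictures are saved under pics/ and viewed, and the job is handed in when it is done.

```bash
ls; mkdir -p pics; python3 - <<'E'
from station import *
import cv2
import numpy as np
s=env.sense(); print({k:np.round(v,3).tolist() for k,v in s.items()})
for c in("top","side"):
    p,d=viewer.read_camera(c); cv2.imwrite(f"pics/{c}0.png",p[:,:,::-1])
    i=viewer.camera_info(c); print(c,{k:np.round(v,3).tolist() for k,v in i.items()})
    for n in ["coder","cradle","lid_hinge","lid_handle","knee_pin","drum","tape","bottle","labels","scanner"]:
        r=tip_of(c,n); print(n,[(np.round(x["at"],3).tolist(),round(x["score"],2)) for x in r[:2]])
print(env.sense()["t"])
E
```

```text
pics
{'t': 0.0, 'joint_positions': [-1.362, 0.468, -0.012, 1.604, 0.006, 1.071, -0.056], 'joint_velocities': [-0.001, 0.0, -0.001, -0.001, 0.001, 0.0, -0.002], 'tau': [0.001, -52.057, -0.012, -24.375, -0.057, 0.017, 0.0], 'ee_pos': [0.162, 0.629, 0.214], 'tcp_rot': [[0.968, -0.0, 0.249], [-0.249, -0.002, 0.968], [0.0, -1.0, -0.002]], 'wrist_force': [0.372, 0.603, -0.54], 'moment': [0.03, -0.025, 0.065], 'gripper_width': 0.092}
top {'intrinsics': [[458.505, 0.0, 246.69], [0.0, 458.505, 190.808], [0.0, 0.0, 1.0]], 'eye': [0.432, -0.0, 1.553], 'rotation': [[-0.014, 0.994, -0.112], [-1.0, -0.015, -0.004], [-0.005, 0.111, 0.994]]}
coder [([0.576, 0.113, 0.006], 0.62)]
cradle []
lid_hinge [([0.675, 0.138, 0.09], 0.97)]
lid_handle [([0.435, 0.079, 0.089], 0.65)]
knee_pin [([0.399, -0.094, -0.0], 0.46), ([0.555, -0.044, 0.025], 0.43)]
drum []
tape [([0.689, -0.419, 0.002], 0.71)]
bottle [([0.779, -0.186, -0.002], 0.81)]
labels [([0.398, -0.094, 0.006], 0.71)]
scanner [([0.445, 0.43, 0.001], 0.89)]
side {'intrinsics': [[384.454, 0.0, 256.318], [0.0, 384.454, 184.025], [0.0, 0.0, 1.0]], 'eye': [0.268, 0.696, 0.885], 'rotation': [[-0.911, 0.302, -0.28], [-0.411, -0.671, 0.617], [-0.001, 0.678, 0.735]]}
coder [([0.575, 0.11, -0.0], 0.93)]
cradle [([0.557, 0.106, 0.051], 0.61)]
lid_hinge [([0.673, 0.136, 0.084], 0.94), ([0.683, -0.42, -0.003], 0.47)]
lid_handle [([0.435, 0.077, 0.091], 0.72)]
knee_pin [([0.776, -0.184, -0.004], 0.33)]
drum [([0.478, -0.312, 0.028], 0.64)]
tape [([0.684, -0.418, 0.0], 0.87)]
bottle [([0.776, -0.185, -0.002], 0.83)]
labels [([0.396, -0.09, -0.001], 0.59)]
scanner [([0.44, 0.434, -0.001], 0.57), ([0.476, -0.312, 0.026], 0.41)]
1.1
```

View pics/top0.png

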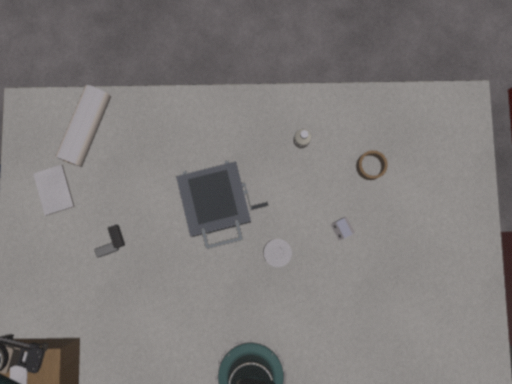

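View pics/side0.png

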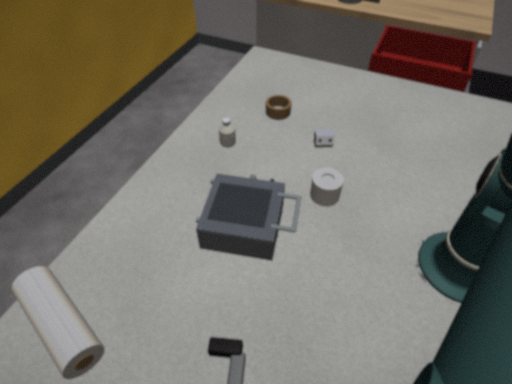

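```bash
python3 - <<'E'
import cv2,numpy as np
t=cv2.imread("pics/top0.png");s=cv2.imread("pics/side0.png")
a=cv2.resize(t[213:245,325:365],None,fx=10,fy=10,interpolation=cv2.INTER_CUBIC)
b=cv2.resize(s[124:156,305:345],None,fx=10,fy=10,interpolation=cv2.INTER_CUBIC)
cv2.imwrite("pics/z1.png",np.hstack([a,b]))
E
```

```text
(no output)
```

View pics/z1.png

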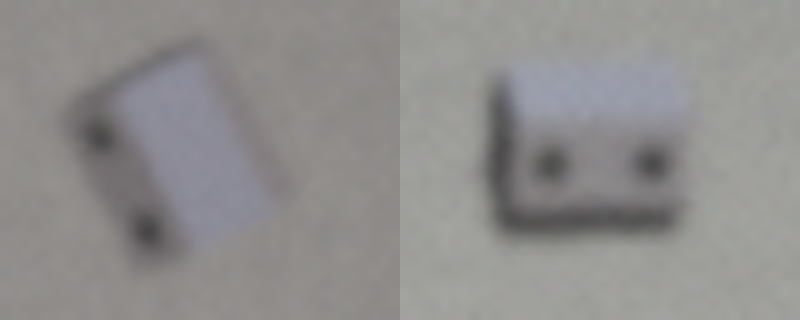

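```bash
cat > h.py <<'E'
from station import *
import numpy as np, cv2
def cloud(c):
    p,d=viewer.read_camera(c); i=viewer.camera_info(c); K=np.array(i["intrinsics"])
    v,u=np.mgrid[:d.shape[0],:d.shape[1]]
    q=np.stack([(u-K[0,2])/K[0,0]*d,-(v-K[1,2])/K[1,1]*d,-d],-1)
    w=q@np.array(i["rotation"]).T+np.array(i["eye"]); w[d<=0]=np.nan
    return p,w
def unit(v): v=np.array(v,float); return v/np.linalg.norm(v)
def ori(y,z):
    y=unit(y); z=np.array(z,float); z=unit(z-y*(z@y)); return np.column_stack([np.cross(y,z),y,z])
def st():
    s=env.sense(); print("t%.2f"%s["t"],"pos",np.round(s["ee_pos"],4),"F",np.round(s["wrist_force"],1),"w %.4f"%s["gripper_width"])
    return s
def look(c,name,box=None,f=1):
    p,w=cloud(c); q=p[:,:,::-1]
    if box: x0,y0,x1,y1=box; q=q[y0:y1,x0:x1]
    q=cv2.resize(q,None,fx=f,fy=f,interpolation=cv2.INTER_CUBIC); cv2.imwrite(f"pics/{name}.png",q); return p,w
E
python3 - <<'E'
from h import *
for c in("top","side"):
    p,w=cloud(c)
    m=(w[...,2]>0.078)&(w[...,2]<.105)&(np.hypot(w[...,0]-.577,w[...,1]-.113)<.17)
    pts=w[m]; print(c,"lid",len(pts),np.median(pts[:,2]))
    # lid plate only: dense opening
    k=cv2.morphologyEx(m.astype(np.uint8),cv2.MORPH_OPEN,np.ones((9,9)))
    P=w[k>0][:,:2].astype(np.float32); r=cv2.minAreaRect(P*1000); print(r,P.mean(0))
    m=(w[...,2]>0.045)&(w[...,2]<.062)&(np.hypot(w[...,0]-.478,w[...,1]+.312)<.06)
    P=w[m]; print("drumtop",len(P),P.mean(0),cv2.minAreaRect((P[:,:2]*1000).astype(np.float32)))
    m=(w[...,2]>0.01)&(w[...,2]<.062)&(np.hypot(w[...,0]-.478,w[...,1]+.312)<.06)
    P=w[m]; print("drum",len(P),P.mean(0),cv2.minAreaRect((P[:,:2]*1000).astype(np.float32)))
E
```

```text
top lid 4163 0.09402863367584913
((575.2562866210938, 114.55989074707031), (203.59988403320312, 200.72557067871094), 13.347895622253418) [0.57197815 0.11505095]
drumtop 219 [ 0.47560828 -0.30743234  0.05195652] ((474.8403015136719, -306.9079284667969), (59.91017150878906, 44.696449279785156), 25.78143882751465)
drum 337 [ 0.47483464 -0.30531699  0.04589567] ((474.44805908203125, -309.6357421875), (86.62957763671875, 59.13361358642578), 23.687419891357422)
side lid 4914 0.0919853367330778
((575.1463623046875, 110.7187271118164), (204.971923828125, 210.3363494873047), 13.629694938659668) [0.5698819  0.12443547]
drumtop 136 [ 0.47239966 -0.30561085  0.04994193] ((471.1584167480469, -307.7853698730469), (63.06266784667969, 36.945587158203125), 29.658689498901367)
drum 309 [ 0.46957784 -0.29714529  0.03928908] ((472.2070617675781, -309.3844909667969), (61.27805709838867, 61.36151885986328), 23.859874725341797)
```

```bash
cat >> h.py <<'E'
YAW=0.236; C0=np.array([.5755,.1125,0]); UX=np.array([np.cos(YAW),np.sin(YAW),0]); UY=np.array([-np.sin(YAW),np.cos(YAW),0]); UZ=np.array([0,0,1.])
def W(x,y,z): return C0+UX*x+UY*y+UZ*z
def handle(q,r=.245): return W(.1-r*np.cos(q),0,.088+r*np.sin(q))   # bar centre
def Rh(tilt): # tool pointing tilt below level, along +UX ; jaws in the xz plane
    return ori(UX*np.cos(tilt)-UZ*np.sin(tilt), UX*np.sin(tilt)+UZ*np.cos(tilt))
def flip(R): return R@np.diag([-1,1,-1.])
E
python3 - <<'E'
from h import *
ik=solver.inverse_kinematics
for nm,f in(("n",lambda R:R),("f",flip)):
  for tl in (40,45,50,60):
    R=f(Rh(np.radians(tl)))
    out=[]
    for q in (0,.4,.8,1.2,1.49):
        p=handle(q)+R[:,1]*.019
        j=ik(p,R); out.append(None if j is None else np.round(j,2).tolist())
    p=handle(0)-R[:,1]*.06; j=ik(p,R)
    print(nm,tl,"pre",None if j is None else np.round(j,2).tolist()); [print("   ",o) for o in out]
E
```

```text
n 40 pre None
    None
    None
    None
    [-1.65, -0.28, 1.3, 2.34, 1.66, 0.26, -1.54]
    [0.73, 0.29, -1.11, 2.08, 1.46, 0.26, -1.34]
n 45 pre None
    None
    None
    None
    [-1.68, -0.29, 1.31, 2.28, 1.2, 0.32, -1.08]
    [-0.6, 0.1, 0.37, 2.09, -0.18, 0.17, 0.15]
n 50 pre None
    None
    None
    None
    [-0.93, -0.02, 0.68, 2.2, 0.06, 0.26, -0.06]
    [-0.84, 0.12, 0.64, 2.04, -0.26, 0.31, 0.23]
n 60 pre None
    None
    None
    [-0.92, -0.07, 0.66, 2.3, 0.15, 0.38, -0.15]
    [-0.9, 0.04, 0.68, 2.07, -0.06, 0.51, 0.05]
    [-0.84, 0.18, 0.67, 1.91, -0.24, 0.58, 0.2]
f 40 pre None
    None
    None
    None
    [-1.53, -0.18, 1.23, 2.34, 1.69, 0.16, 1.54]
    [0.73, 0.29, -1.11, 2.08, 1.46, 0.26, 1.8]
f 45 pre None
    None
    None
    None
    [-1.68, -0.29, 1.31, 2.28, 1.2, 0.32, 2.06]
    [-1.45, 0.28, 1.42, 2.12, -1.16, 0.36, -2.08]
f 50 pre None
    None
    None
    None
    None
    [-1.42, 0.32, 1.41, 2.06, -0.95, 0.47, -2.29]
f 60 pre None
    None
    [0.5, 0.09, -0.77, 2.42, 0.46, 0.15, 2.69]
    None
    [0.85, 0.27, -1.24, 1.98, 0.54, 0.59, 2.69]
    [-1.33, 0.41, 1.39, 1.93, -0.78, 0.72, -2.48]
```

```bash
python3 - <<'E'
from h import *
ik=solver.inverse_kinematics
for q in (0,.2,.4,.6,.8,1.0,1.2,1.49):
  print(q,end=": ")
  for tl in range(45,150,5):
    a=""
    for f in (lambda R:R,flip):
        R=f(Rh(np.radians(tl)))
        a+="." if ik(handle(q)+R[:,1]*.019,R) is None else "X"
    print(tl,a,end=" ")
  print()
E
```

```text
0: 45 .. 50 .. 55 .. 60 .. 65 .. 70 .X 75 XX 80 XX 85 XX 90 XX 95 XX 100 XX 105 XX 110 XX 115 XX 120 XX 125 XX 130 XX 135 XX 140 XX 145 XX 
0.2: 45 .. 50 .. 55 .. 60 .. 65 .X 70 XX 75 XX 80 XX 85 XX 90 XX 95 XX 100 XX 105 XX 110 XX 115 XX 120 XX 125 XX 130 XX 135 XX 140 XX 145 XX 
0.4: 45 .. 50 .. 55 .. 60 .X 65 XX 70 XX 75 XX 80 XX 85 XX 90 XX 95 XX 100 XX 105 XX 110 XX 115 XX 120 XX 125 XX 130 XX 135 XX 140 XX 145 XX 
0.6: 45 .. 50 .. 55 .. 60 X. 65 XX 70 XX 75 XX 80 XX 85 XX 90 XX 95 XX 100 XX 105 XX 110 XX 115 XX 120 XX 125 XX 130 XX 135 XX 140 XX 145 .. 
0.8: 45 .. 50 .. 55 XX 60 X. 65 XX 70 XX 75 XX 80 XX 85 XX 90 XX 95 XX 100 XX 105 XX 110 XX 115 XX 120 XX 125 XX 130 XX 135 .. 140 .. 145 .. 
1.0: 45 XX 50 XX 55 X. 60 XX 65 XX 70 XX 75 XX 80 XX 85 XX 90 XX 95 XX 100 XX 105 XX 110 XX 115 XX 120 XX 125 XX 130 .. 135 .. 140 .. 145 .. 
1.2: 45 XX 50 X. 55 XX 60 XX 65 XX 70 XX 75 XX 80 XX 85 XX 90 XX 95 XX 100 XX 105 XX 110 XX 115 XX 120 XX 125 .. 130 .. 135 .. 140 .. 145 .. 
1.49: 45 XX 50 XX 55 XX 60 XX 65 XX 70 XX 75 XX 80 XX 85 XX 90 XX 95 XX 100 XX 105 XX 110 XX 115 X. 120 .. 125 .. 130 .. 135 .. 140 .. 145 ..
```

```bash
cat >> h.py <<'E'
def Rh2(tilt,side):
    h=UX*np.cos(tilt)-UZ*np.sin(tilt); n=UX*np.sin(tilt)+UZ*np.cos(tilt)
    return ori(h*np.cos(side)+UY*np.sin(side), n)
E
python3 - <<'E'
from h import *
ik=solver.inverse_kinematics
for sd in (-60,-50,-40,-30,-20,20,30,40,50,60):
 for q in (0,.5,1.0,1.49):
  o=[]
  for tl in range(20,95,10):
    a=""
    for f in (lambda R:R,flip):
        R=f(Rh2(np.radians(tl),np.radians(sd)))
        a+="." if ik(handle(q)+R[:,1]*.015,R) is None else "X"
    o.append(f"{tl}{a}")
  print(sd,q,*o)
E
```

```text
-60 0 20XX 30XX 40XX 50XX 60XX 70XX 80XX 90XX
-60 0.5 20XX 30XX 40XX 50XX 60XX 70XX 80XX 90XX
-60 1.0 20XX 30XX 40XX 50XX 60XX 70XX 80XX 90XX
-60 1.49 20XX 30XX 40XX 50XX 60XX 70XX 80XX 90XX
-50 0 20.X 30XX 40XX 50XX 60XX 70XX 80XX 90XX
-50 0.5 20XX 30XX 40XX 50XX 60XX 70XX 80XX 90XX
-50 1.0 20XX 30XX 40XX 50XX 60XX 70XX 80XX 90XX
-50 1.49 20XX 30XX 40XX 50XX 60XX 70XX 80XX 90XX
-40 0 20.. 30.. 40.. 50.. 60XX 70XX 80XX 90XX
-40 0.5 20.. 30.. 40X. 50XX 60XX 70XX 80XX 90XX
-40 1.0 20XX 30XX 40XX 50XX 60XX 70XX 80XX 90XX
-40 1.49 20XX 30XX 40XX 50XX 60XX 70XX 80XX 90XX
-30 0 20.. 30.. 40.. 50.. 60.. 70XX 80XX 90XX
-30 0.5 20.. 30.. 40.. 50.. 60XX 70XX 80XX 90XX
-30 1.0 20X. 30XX 40XX 50XX 60XX 70XX 80XX 90XX
-30 1.49 20XX 30XX 40XX 50XX 60XX 70XX 80XX 90XX
-20 0 20.. 30.. 40.. 50.. 60.. 70XX 80XX 90XX
-20 0.5 20.. 30.. 40.. 50.. 60XX 70XX 80XX 90XX
-20 1.0 20.. 30.. 40XX 50XX 60XX 70XX 80XX 90XX
-20 1.49 20XX 30XX 40XX 50XX 60XX 70XX 80XX 90XX
20 0 20.. 30.. 40.. 50.. 60.. 70XX 80XX 90XX
20 0.5 20.. 30.. 40.. 50.. 60XX 70XX 80XX 90XX
20 1.0 20.. 30XX 40.. 50XX 60XX 70XX 80XX 90XX
20 1.49 20XX 30XX 40XX 50XX 60XX 70XX 80XX 90XX
30 0 20.. 30.. 40.. 50.. 60XX 70XX 80XX 90XX
30 0.5 20.. 30.. 40.. 50XX 60XX 70XX 80XX 90XX
30 1.0 20XX 30XX 40XX 50XX 60XX 70XX 80XX 90XX
30 1.49 20XX 30XX 40XX 50XX 60XX 70XX 80XX 90XX
40 0 20.. 30.. 40XX 50XX 60XX 70XX 80XX 90XX
40 0.5 20.. 30XX 40XX 50XX 60XX 70XX 80XX 90XX
40 1.0 20XX 30XX 40XX 50XX 60XX 70XX 80XX 90XX
40 1.49 20XX 30XX 40XX 50XX 60XX 70XX 80XX 90XX
50 0 20XX 30XX 40XX 50XX 60XX 70XX 80XX 90XX
50 0.5 20XX 30XX 40XX 50XX 60XX 70XX 80XX 90XX
50 1.0 20XX 30XX 40XX 50XX 60XX 70XX 80XX 90XX
50 1.49 20XX 30XX 40XX 50XX 60XX 70XX 80XX 90XX
60 0 20XX 30XX 40XX 50XX 60XX 70XX 80XX 90XX
60 0.5 20XX 30XX 40XX 50XX 60XX 70XX 80XX 90XX
60 1.0 20XX 30XX 40XX 50XX 60XX 70XX 80XX 90XX
60 1.49 20XX 30XX 40XX 50XX 60XX 70XX 80XX 90XX
```

```bash
python3 - <<'E'
from h import *
ik=solver.inverse_kinematics
j0=np.array(env.sense()["joint_positions"])
for sd in (-40,-45,-50):
 for tl in (45,50,55,60):
  for nm,f in (("n",lambda R:R),("f",flip)):
    R=f(Rh2(np.radians(tl),np.radians(sd)))
    o=[ik(handle(0)-R[:,1]*.07,R)]+[ik(handle(q)+R[:,1]*.013,R) for q in (0,.5,1,1.47)]+[ik(handle(1.47)-R[:,1]*.1,R)]
    print(sd,tl,nm); [print("  ",None if a is None else np.round(a,2).tolist()) for a in o]
E
```

```text
-40 45 n
   None
   None
   [-0.88, 0.29, 0.01, 2.42, 1.36, 1.03, -2.06]
   [-1.17, 0.2, 0.46, 2.23, 1.23, 0.95, -1.68]
   [-1.06, 0.32, 0.49, 1.98, 1.14, 0.88, -1.46]
   [-1.26, 0.18, 0.48, 1.98, 1.05, 1.12, -1.41]
-40 45 f
   None
   None
   [-0.9, 0.29, 0.03, 2.42, 1.36, 1.02, 1.09]
   [-0.79, 0.2, 0.04, 2.21, 1.27, 1.03, 1.44]
   [-0.7, 0.3, 0.06, 1.96, 1.24, 1.0, 1.64]
   [-0.81, 0.19, -0.03, 1.95, 1.12, 1.2, 1.69]
-40 50 n
   None
   None
   [-1.24, 0.28, 0.45, 2.41, 1.23, 0.89, -1.86]
   [-1.17, 0.2, 0.48, 2.19, 1.13, 0.95, -1.52]
   [-1.1, 0.33, 0.56, 1.94, 1.01, 0.88, -1.28]
   [-1.26, 0.2, 0.52, 1.91, 0.96, 1.13, -1.26]
-40 50 f
   None
   None
   [-0.86, 0.27, 0.01, 2.38, 1.28, 1.0, 1.25]
   [-0.75, 0.2, 0.02, 2.17, 1.19, 1.04, 1.59]
   [-0.66, 0.31, 0.03, 1.91, 1.15, 1.02, 1.78]
   [-0.77, 0.2, -0.05, 1.88, 1.04, 1.23, 1.83]
-40 55 n
   [-1.23, 0.4, 0.21, 2.43, 1.1, 0.92, -1.98]
   [0.08, 0.97, -1.12, 2.38, 1.64, 1.71, -2.16]
   [-1.25, 0.27, 0.48, 2.37, 1.13, 0.87, -1.69]
   [-1.17, 0.21, 0.52, 2.15, 1.03, 0.95, -1.36]
   [-1.13, 0.35, 0.63, 1.89, 0.88, 0.89, -1.11]
   [
[... 4880 characters left out ...]
.12, 1.24, 1.65]
   [-0.65, 0.41, -0.03, 1.81, 1.13, 1.25, 1.83]
   [-0.75, 0.35, -0.11, 1.74, 1.04, 1.45, 1.86]
-50 60 n
   [-1.51, 0.59, 0.55, 2.3, 0.81, 0.91, -1.69]
   [-1.38, 0.72, 0.58, 2.34, 0.97, 0.71, -1.81]
   [-1.34, 0.42, 0.59, 2.27, 0.96, 0.97, -1.54]
   [-1.26, 0.35, 0.61, 2.06, 0.93, 1.08, -1.27]
   [-1.18, 0.48, 0.69, 1.8, 0.81, 1.04, -1.03]
   [-1.29, 0.4, 0.62, 1.72, 0.79, 1.28, -1.03]
-50 60 f
   [-0.97, 0.53, -0.09, 2.27, 1.01, 1.18, 1.24]
   [-0.92, 0.63, 0.03, 2.31, 1.19, 1.03, 1.16]
   [-0.81, 0.38, -0.05, 2.24, 1.09, 1.18, 1.48]
   [-0.7, 0.32, -0.06, 2.03, 1.07, 1.26, 1.76]
   [-0.62, 0.42, -0.06, 1.76, 1.08, 1.28, 1.94]
   [-0.71, 0.37, -0.14, 1.68, 1.0, 1.48, 1.97]
```

```bash
cat >> h.py <<'E'
RL=flip(Rh2(np.radians(55),np.radians(-45)))
E
python3 - <<'E'
from h import *
a=RL[:,1]
env.reach(handle(0)-a*.08+UZ*.02,RL); st()
env.movel(handle(0)-a*.08+UZ*.003,RL)
env.movel(handle(0)+a*.013+UZ*.003,RL,rate=.08); st()
look("side","h1",(150,130,350,280),3)
E
```

```text
t3.16 pos [0.3899 0.1269 0.1544] F [-0.1 -0.5 -0.6] w 0.0915
t4.74 pos [0.4418 0.0713 0.0836] F [-1.   0.4  0.8] w 0.0917
```

View pics/h1.png

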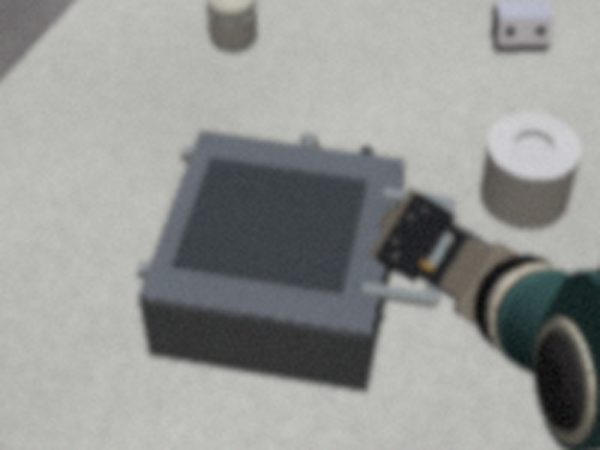

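The fingers sit between the handle's arms (gripper at crop (415,240), arms at (400,292) and (420,200)), with no contact force. Gripping and lifting next.

```bash
python3 - <<'E'
from h import *
a=RL[:,1]
effector.grasp(squeeze=12); s=st()
off=np.array(s["ee_pos"])-(handle(0)+a*.013)
for q in np.arange(.12,1.47,.12).tolist()+[1.46]:
    env.movel(handle(q)+a*.013+off,RL,rate=.12)
    if q in(.12,) or abs(q-.96)<.01 or q>1.4: st()
look("side","h2")
E
```

```text
t5.97 pos [0.4409 0.0706 0.0828] F [-4.5  0.  -2.1] w 0.0113
t6.37 pos [0.4424 0.071  0.1122] F [-2.7  0.4 -2.3] w 0.0112
t9.11 pos [0.5421 0.0945 0.2832] F [-0.3 -2.1  1.5] w 0.0115
t10.68 pos [0.6478 0.1201 0.3257] F [ 2.3 -5.1 -0.1] w 0.0114
t10.93 pos [0.6523 0.1211 0.3262] F [ 0.9 -4.9  0.1] w 0.0114
```

View pics/h2.png

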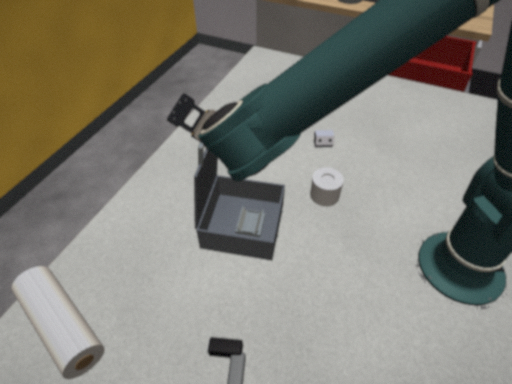

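The lid is raised almost to vertical (pixel (205,175)) and the cradle shows at (250,220). Releasing and finding the pin.

```bash
python3 - <<'E'
from h import *
a=RL[:,1]
effector.release()
p=np.array(env.sense()["ee_pos"])
env.movel(p-a*.10,RL,rate=.25); st()
for c in ("top","side"):
    look(c,"k_"+c,(170,130,330,260) if c=="top" else (150,120,330,270),3)
    for n in ("knee_pin","lid_handle","cradle"):
        print(c,n,[(np.round(x["at"],3).tolist(),round(x["score"],2)) for x in tip_of(c,n)[:2]])
print("expected locked",W(.06,-.15,.116))
E
```

```text
t12.76 pos [0.597  0.1799 0.3839] F [-0.8 -0.1  0.5] w 0.0920
top knee_pin [([0.657, -0.028, 0.12], 0.65)]
top lid_handle [([0.646, 0.133, 0.327], 0.95)]
top cradle [([0.555, 0.104, 0.046], 0.57)]
side knee_pin []
side lid_handle []
side cradle [([0.556, 0.106, 0.05], 0.62)]
expected locked [ 0.66890917 -0.01931323  0.116     ]
```

View pics/k_top.png

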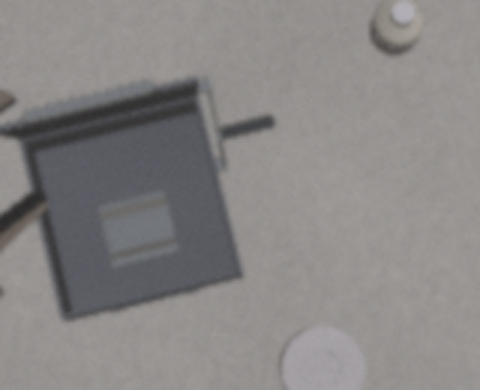

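View pics/k_side.png

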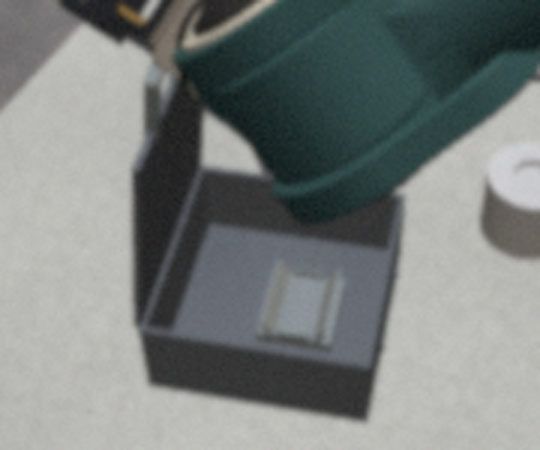

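```bash
cat >> h.py <<'E'
def Rp(t=20,f=1): # pointing down, hand leaning to -UY, jaws along UX
    t=np.radians(t); R=ori(UY*np.sin(t)-UZ*np.cos(t),UX*f); return R
E
python3 - <<'E'
from h import *
ik=solver.inverse_kinematics
for f in(1,-1):
    R=Rp(20,f)
    for p in (W(-.06,-.155,.33),W(-.005,-.155,.105),W(.04,-.155,.095),W(.12,-.155,.105)):
        j=ik(p,R); print(f,None if j is None else np.round(j,2).tolist())
E
```

```text
1 [-0.18, 0.32, 0.51, 1.64, -0.45, 1.43, 0.67]
1 [-0.03, 0.62, 0.29, 1.71, -0.55, 1.07, 0.79]
1 [-0.03, 0.69, 0.27, 1.6, -0.56, 1.09, 0.75]
1 [-0.05, 0.79, 0.27, 1.38, -0.55, 1.19, 0.65]
-1 [-0.68, 0.61, 1.36, 1.67, -0.79, 1.67, -2.12]
-1 [0.95, 1.12, -1.34, 1.64, 0.78, 1.23, 2.9]
-1 [0.87, 1.18, -1.34, 1.53, 0.82, 1.27, 2.89]
-1 [0.73, 1.24, -1.34, 1.31, 0.84, 1.36, 2.92]
```

```bash
python3 - <<'E'
from h import *
R=Rp(20,1)
env.movel(W(-.12,.05,.40),RL,rate=.3)
effector.grasp(squeeze=20)
env.reach(W(-.06,-.155,.33),R)
env.movel(W(-.01,-.155,.13),R,rate=.3)
env.movel(W(-.01,-.155,.107),R,rate=.1); s=st(); f0=np.array(s["wrist_force"])
look("top","k2",(170,130,330,260),3)
for i in range(1,25):
    d=.003*i; env.movel(W(-.01+d,-.155,.107-.2*d),R,rate=.05)
    s=env.sense(); F=(np.array(s["wrist_force"])-f0); print(round(-.01+d,3),np.round([F@UX,F@UY,F@UZ],1))
    if -(F@UX)>14 : break
st(); look("top","k3",(170,130,330,260),3)
print([(np.round(x["at"],3).tolist(),round(x["score"],2)) for x in tip_of("top","knee_pin")[:2]])
E
```

```text
t17.65 pos [ 0.6016 -0.0405  0.1067] F [-0.1 -0.1  0.1] w 0.0000
-0.007 [ 0.9 -0.5  0.1]
-0.004 [ 0.5 -0.1 -0. ]
-0.001 [ 0.2 -0.5 -0.1]
0.002 [-0.2 -0.  -0.2]
0.005 [ 0.1 -0.6 -0.1]
0.008 [ 0.1  0.1 -0.1]
0.011 [ 0.3 -0.5 -0.7]
0.014 [0.9 0.8 0. ]
0.017 [-1.   0.3 -0.4]
0.02 [ 0.4 -0.2  0. ]
0.023 [ 0.4 -0.2 -0.1]
0.026 [ 0.2 -0.1  0.3]
0.029 [ 0.4  0.4 -0.2]
0.032 [ 1.1 -0.5 -0.4]
0.035 [ 0.  -0.5 -0.9]
0.038 [ 1.1 -0.6  0.8]
0.041 [-5.5 -0.5  2.6]
0.044 [-12.4   0.3   8.4]
0.047 [-20.2   0.8  15.4]
t22.45 pos [ 0.6518 -0.0287  0.0963] F [-20.   -4.1  15.6] w 0.0005
[([0.669, -0.02, 0.115], 0.56)]
```

View pics/k3.png

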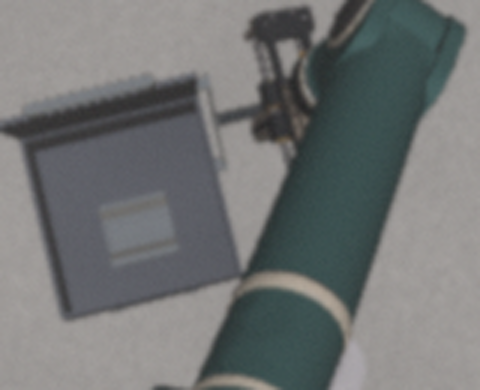

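```bash
cat >> h.py <<'E'
DY=np.radians(25.); DD=np.array([np.cos(DY),np.sin(DY),0]); DU=np.array([-np.sin(DY),np.cos(DY),0])
D0=np.array([.476,-.310,.026])
def Rd(t,f=1):
    t=np.radians(t); return ori(DU*np.sin(t)-UZ*np.cos(t),DD*f)
E
python3 - <<'E'
from h import *
ik=solver.inverse_kinematics
R=Rp(20,1)
p=np.array(env.sense()["ee_pos"])
env.movel(p-UX*.03,R,rate=.2); env.movel(p-UX*.06+UZ*.2-UY*.03,R,rate=.35); st()
for f in(1,-1):
  for t in (60,45,30,0,-30,-45,-60):
    o=[]
    for dz in (0,.05,.1):
        Rr=Rd(t,f); j=ik(D0+Rr[:,1]*.011+UZ*dz,Rr); o.append("None" if j is None else str(np.round(j,2).tolist()))
    print(f,t,*o)
E
```

```text
t23.61 pos [ 0.6009 -0.0712  0.2962] F [-0.3 -0.6 -0.1] w 0.0007
1 60 [0.6, 1.16, 0.21, 1.2, -0.5, 1.83, 1.38] [0.72, 1.09, -0.01, 1.21, -0.37, 1.83, 1.24] [0.99, 1.1, -0.53, 1.19, -0.08, 1.84, 0.95]
1 45 [0.43, 1.04, 0.43, 1.39, -0.59, 1.61, 1.49] [0.43, 0.97, 0.44, 1.4, -0.57, 1.66, 1.47] [0.42, 0.91, 0.46, 1.4, -0.55, 1.72, 1.45]
1 30 [0.35, 0.89, 0.46, 1.58, -0.57, 1.31, 1.49] [0.33, 0.82, 0.48, 1.58, -0.54, 1.38, 1.46] [0.33, 0.76, 0.49, 1.56, -0.51, 1.44, 1.43]
1 0 [0.16, 0.65, 0.47, 1.95, -0.47, 0.65, 1.36] [0.12, 0.57, 0.51, 1.94, -0.41, 0.73, 1.31] [0.09, 0.49, 0.55, 1.92, -0.34, 0.82, 1.26]
1 -30 [0.32, 0.56, -0.01, 2.23, 1.63, 0.38, -0.82] [-0.08, 0.49, 0.47, 2.25, 1.08, 0.19, -0.31] [-0.36, 0.44, 0.81, 2.25, 0.26, 0.21, 0.53]
1 -45 [0.58, 0.72, -0.45, 2.3, 2.01, 0.94, -1.17] [0.58, 0.58, -0.45, 2.31, 1.89, 0.87, -1.06] [0.2, 0.4, -0.01, 2.33, 1.74, 0.63, -0.98]
1 -60 [0.08, 0.83, -0.01, 2.36, 2.1, 1.08, -1.61] [0.28, 0.71, -0.23, 2.37, 2.05, 1.14, -1.41] [0.49, 0.61, -0.48, 2.37, 1.98, 1.19, -1.23]
-1 60 [0.6, 1.16, 0.21, 1.2, -0.5, 1.83, -1.76] [0.72, 1.09, -0.01, 1.21, 
[... 193 characters left out ...]
, -1.59]
-1 30 [0.06, 1.1, 0.97, 1.6, -0.92, 1.54, -1.38] [0.04, 1.04, 1.01, 1.6, -0.88, 1.6, -1.4] [0.03, 0.97, 1.05, 1.59, -0.83, 1.65, -1.42]
-1 0 [-0.19, 0.86, 0.98, 1.97, -0.97, 0.88, -1.37] [-0.22, 0.78, 1.04, 1.96, -0.86, 0.93, -1.44] [-0.25, 0.7, 1.08, 1.94, -0.75, 0.98, -1.52]
-1 -30 [0.32, 0.56, -0.01, 2.23, 1.63, 0.38, 2.32] [-0.5, 0.7, 1.03, 2.27, -1.25, 0.21, -1.22] [-0.61, 0.65, 1.19, 2.26, -0.92, 0.3, -1.49]
-1 -45 [0.58, 0.72, -0.45, 2.3, 2.01, 0.94, 1.97] [0.58, 0.58, -0.45, 2.31, 1.89, 0.87, 2.08] [0.2, 0.4, -0.01, 2.33, 1.74, 0.63, 2.16]
-1 -60 [0.08, 0.83, -0.01, 2.36, 2.1, 1.08, 1.53] [0.28, 0.71, -0.23, 2.37, 2.05, 1.14, 1.73] [0.28, 0.57, -0.23, 2.39, 1.97, 1.07, 1.84]
```

```bash
sed -i 's/^D0=.*/D0=np.array([.475,-.310,.026])/' h.py; cat >> h.py <<'E'
def roll(t0,t1,D,Dn=None):
    """grip ends at tilt t0, lift, turn to t1, set down at Dn"""
    Dn=D if Dn is None else Dn
    R=Rd(t0); a=R[:,1]
    env.movel(D+a*.011,R,rate=.12); st()
    effector.grasp(squeeze=20); s=st()
    if s["gripper_width"]<.05: print("MISSED"); return
    env.movel(D+a*.011+UZ*.045,R,rate=.2)
    R=Rd(t1); a=R[:,1]
    env.reach(Dn+a*.011+UZ*.045,R)
    env.movel(Dn+a*.011+UZ*.008,R,rate=.15)
    env.movel(Dn+a*.011+UZ*.001,R,rate=.03); st()
E
python3 - <<'E'
from h import *
R=Rd(50)
effector.release()
env.reach(D0-R[:,1]*.08,R); st()
roll(50,-10,D0)
look("side","d1",(285,104,365,164),6); look("top","d1t",(305,193,385,253),6)
E
```

```text
t26.43 pos [ 0.5029 -0.3642  0.0788] F [ 0.  -0.1  0.3] w 0.0919
t27.33 pos [ 0.472  -0.303   0.0195] F [-0.1 -0.8 -0.5] w 0.0922
t27.92 pos [ 0.4714 -0.3026  0.019 ] F [-0.6 -1.4  1. ] w 0.0599
t30.18 pos [ 0.4759 -0.3117  0.0164] F [-0.6 -0.2 -3.9] w 0.0599
```

View pics/d1.png

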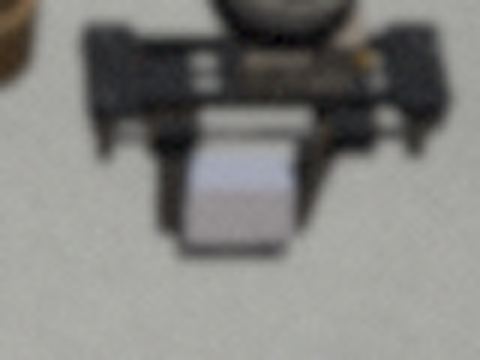

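View pics/d1t.png

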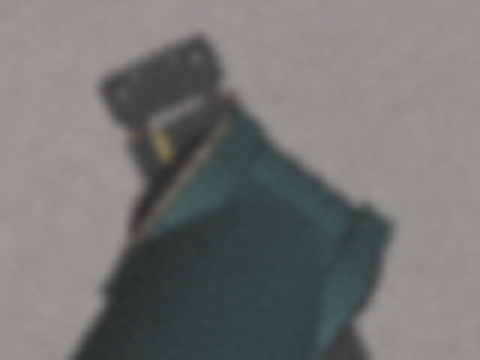

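Width is 59.9 mm, so the drum is held, and the face towards the side camera (crop (240,215)) is now plain, so the first roll went the right way. Now the second roll.

```bash
python3 - <<'E'
from h import *
R=Rd(-10)
effector.release()
env.movel(D0-R[:,1]*.09,R,rate=.3)
R=Rd(50)
env.reach(D0-R[:,1]*.08,R)
roll(50,-10,D0)
effector.release()
R=Rd(-10)
env.movel(D0-R[:,1]*.10-DU*.0,R,rate=.3); st()
look("side","d2",(285,104,365,164),5)
p,w=look("top","d2t",(305,193,385,253),5)
for n in("drum",): 
  for c in("side","top"): print([(np.round(x["at"],3).tolist(),round(x["score"],2)) for x in tip_of(c,n)[:2]])
import cv2
a=cv2.imread("pics/d2.png");b=cv2.imread("pics/d2t.png");cv2.imwrite("pics/d2b.png",np.hstack([a,b]))
m=(w[...,2]>0.045)&(w[...,2]<.060)&(np.hypot(w[...,0]-.475,w[...,1]+.31)<.06);P=w[m]
print(len(P),P.mean(0) if len(P) else 0, cv2.minAreaRect((P[:,:2]*1000).astype(np.float32)) if len(P)>5 else 0)
E
```

```text
t33.43 pos [ 0.472  -0.303   0.0196] F [-0.1 -0.4  0.2] w 0.0920
t34.02 pos [ 0.4716 -0.3025  0.0189] F [ 0.3 -0.9  0.6] w 0.0601
t36.27 pos [ 0.4759 -0.3118  0.0164] F [ 0.7 -0.3 -2.6] w 0.0600
t37.42 pos [ 0.4681 -0.294   0.1253] F [ 0.2 -0.1 -0.7] w 0.0921
[([0.476, -0.309, 0.026], 0.55)]
[]
0 0 0
```

View pics/d2b.png

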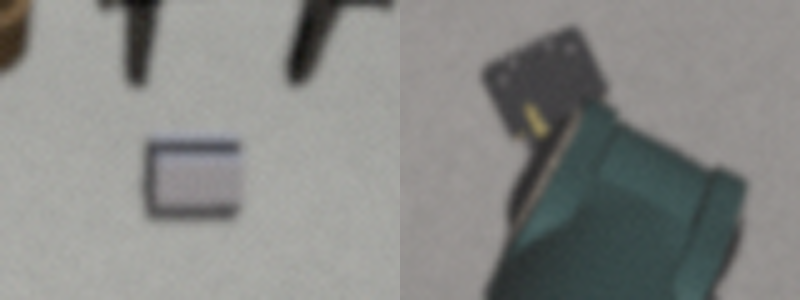

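```bash
cat >> h.py <<'E'
CR=np.array([.556,.1068,.046])
E
python3 - <<'E'
from h import *
ik=solver.inverse_kinematics
for f in(1,-1):
  R=Rd(0,f)
  for fp in (1,-1):
    Rp_=ori(-UZ,UY*fp)
    o=[ik(D0-UZ*.011,R),ik(W(-.06,-.18,.2),Rp_),ik(CR+UZ*.15,Rp_),ik(CR-UZ*.01,Rp_)]
    print(f,fp); [print("   ",None if j is None else np.round(j,2).tolist()) for j in o]
E
```

```text
1 1
    [0.29, 0.62, 0.29, 1.94, -0.29, 0.62, 1.21]
    [0.07, 0.34, 0.01, 1.83, -0.0, 0.97, 1.89]
    [-0.32, 0.35, 0.09, 1.84, -0.04, 0.96, 1.59]
    [-0.21, 0.57, -0.05, 1.92, 0.04, 0.65, 1.52]
1 -1
    [0.29, 0.62, 0.29, 1.94, -0.29, 0.62, 1.21]
    [-0.56, 0.42, 0.82, 1.87, -0.36, 1.01, -0.92]
    [-0.84, 0.41, 0.76, 1.87, -0.34, 0.99, -1.27]
    [-0.76, 0.66, 0.67, 1.96, -0.61, 0.73, -1.05]
-1 1
    [-0.34, 1.17, 1.33, 1.98, -1.28, 1.21, -1.17]
    [0.07, 0.34, 0.01, 1.83, -0.0, 0.97, 1.89]
    [-0.32, 0.35, 0.09, 1.84, -0.04, 0.96, 1.59]
    [-0.21, 0.57, -0.05, 1.92, 0.04, 0.65, 1.52]
-1 -1
    [-0.34, 1.17, 1.33, 1.98, -1.28, 1.21, -1.17]
    [-0.56, 0.42, 0.82, 1.87, -0.36, 1.01, -0.92]
    [-0.84, 0.41, 0.76, 1.87, -0.34, 0.99, -1.27]
    [-0.76, 0.66, 0.67, 1.96, -0.61, 0.73, -1.05]
```

```bash
python3 - <<'E'
from h import *
D=np.array([.4755,-.3095,.026])
R=Rd(0)
env.reach(D+UZ*.06,R); env.movel(D-UZ*.011,R,rate=.15)
effector.grasp(squeeze=20); s=st()
env.movel(D+UZ*.17,R,rate=.35)
P=ori(-UZ,UY)
env.reach(W(-.06,-.18,.2),P)
env.movel(CR+UZ*.10,P,rate=.3); 
env.movel(CR+UZ*.02,P,rate=.2); st()
look("top","c1",(160,130,300,250),4); look("side","c1s",(180,140,320,260),4)
for c in("side","top"): print([(np.round(x["at"],3).tolist(),round(x["score"],2)) for x in tip_of(c,"drum")[:2]])
E
```

```text
t39.16 pos [ 0.4755 -0.3097  0.0154] F [-0.2  0.1  3.4] w 0.0600
t42.13 pos [0.5569 0.1055 0.0667] F [-0.  -0.  -1.9] w 0.0599
[([0.559, 0.107, 0.079], 0.45)]
[]
```

View pics/c1.png

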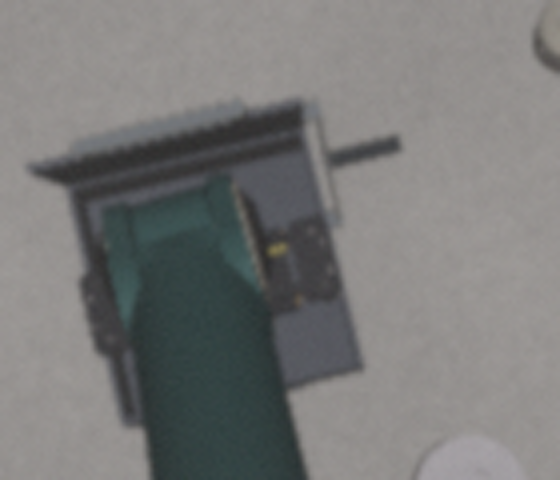

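View pics/c1s.png

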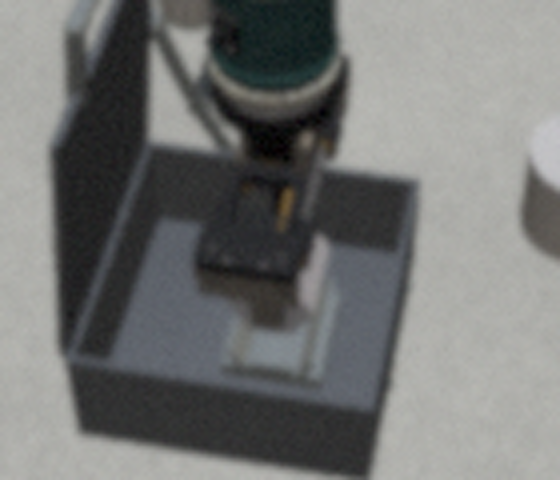

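```bash
python3 - <<'E'
from h import *
P=ori(-UZ,UY)
f0=np.array(env.sense()["wrist_force"]); off=np.zeros(3)
for z in (.05,.044,.041,.0395,.038,.0365,.035,.034):
    env.movel(np.array([CR[0],CR[1],z])+off,P,rate=.06)
    F=np.array(env.sense()["wrist_force"])-f0; fx,fy=F@UX,F@UY
    print(z,np.round([fx,fy,F[2]],1))
    if F[2]>8: break
st()
E
```

```text
0.05 [-0.4 -0.6 -0.1]
0.044 [0.3 0.2 0.4]
0.041 [ 0.7 -0.3  0.3]
0.0395 [ 0.3 -0.4 -0.2]
0.038 [ 1.  -0.1 -0. ]
0.0365 [ 0.  -0.7  0.2]
0.035 [-0.5 -0.   3.2]
0.034 [-2.8 -0.4 13.2]
t44.50 pos [0.5564 0.1069 0.0353] F [-2.8 -0.9 10.3] w 0.0598
```

Contact came at exactly the expected height with little side force. Releasing and checking.

```bash
python3 - <<'E'
from h import *
P=ori(-UZ,UY)
env.movel(np.array([CR[0],CR[1],.0355]),P,rate=.05)
effector.release(); 
env.movel(np.array([CR[0],CR[1],.13]),P,rate=.25)
env.movel(W(-.05,-.12,.25),P,rate=.35); st()
look("side","e1",(180,140,320,260),4)
for c in("side","top"):
  if c=="top": look("top","e1t",(160,130,300,250),4)
  for n in("drum","cradle","knee_pin"): print(c,n,[(np.round(x["at"],3).tolist(),round(x["score"],2)) for x in tip_of(c,n)[:1]])
E
```

```text
t46.55 pos [ 0.5538 -0.0144  0.248 ] F [-0.2  0.6 -1.3] w 0.0921
side drum [([0.558, 0.11, 0.049], 0.75)]
side cradle [([0.556, 0.105, 0.05], 0.95)]
side knee_pin [([0.674, -0.018, 0.116], 0.62)]
top drum [([0.555, 0.104, 0.045], 0.74)]
top cradle [([0.554, 0.104, 0.045], 0.95)]
top knee_pin [([0.669, -0.017, 0.115], 0.55)]
```

View pics/e1.png

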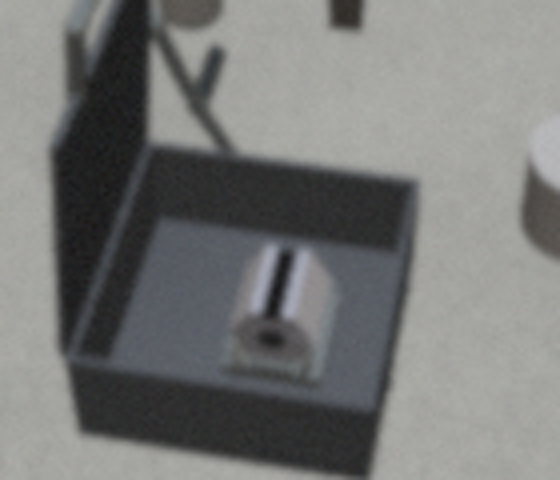

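View pics/e1t.png

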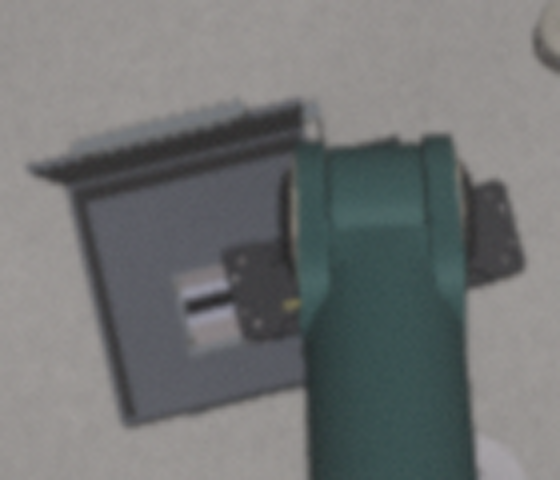

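```bash
python3 - <<'E'
from h import *
R=Rp(20,1)
env.reach(W(.0,-.22,.26),R)
effector.grasp(squeeze=20)
env.movel(W(.103,-.165,.16),R,rate=.3)
env.movel(W(.103,-.157,.102),R,rate=.15); s=st(); f0=np.array(s["wrist_force"])
for x in (.09,.08,.07,.062,.056):
    env.movel(W(x,-.157,.102+(.103-x)*.35),R,rate=.08)
    F=np.array(env.sense()["wrist_force"])-f0; print(x,np.round([F@UX,F@UY,F[2]],1))
st()
look("top","g1",(160,130,300,250),4)
look("side","g1s",(180,110,320,260),4)
for c in("top","side"):
  for n in ("knee_pin","lid_handle"): print(c,n,[(np.round(x["at"],3).tolist(),round(x["score"],2)) for x in tip_of(c,n)[:1]])
E
```

```text
t50.50 pos [ 0.7128 -0.0171  0.1033] F [ 0.3  0.4 -0.5] w 0.0006
0.09 [-0.3 -0.5 -0. ]
0.08 [-0.4 -0.5  0.5]
0.07 [-0.2 -0.1  0.3]
0.062 [-0.2 -0.2  1. ]
0.056 [-0.2 -0.4  0.8]
t51.90 pos [ 0.6664 -0.0272  0.1186] F [ 0.2 -0.1  0.3] w 0.0005
top knee_pin [([0.552, 0.108, 0.041], 0.49)]
top lid_handle [([0.633, 0.129, 0.328], 0.52)]
side knee_pin [([0.651, -0.025, 0.127], 0.75)]
side lid_handle [([0.635, 0.126, 0.33], 0.56)]
```

View pics/g1.png

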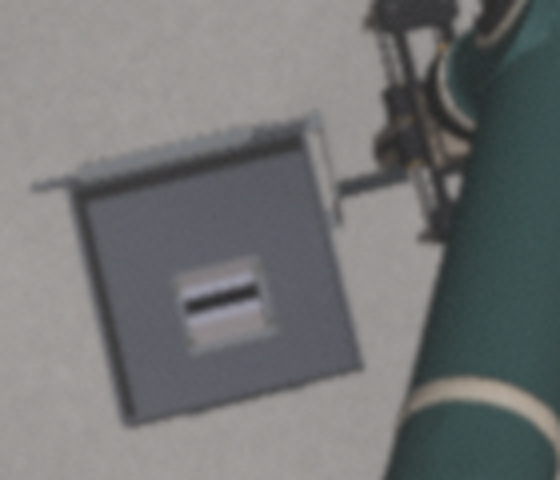

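View pics/g1s.png

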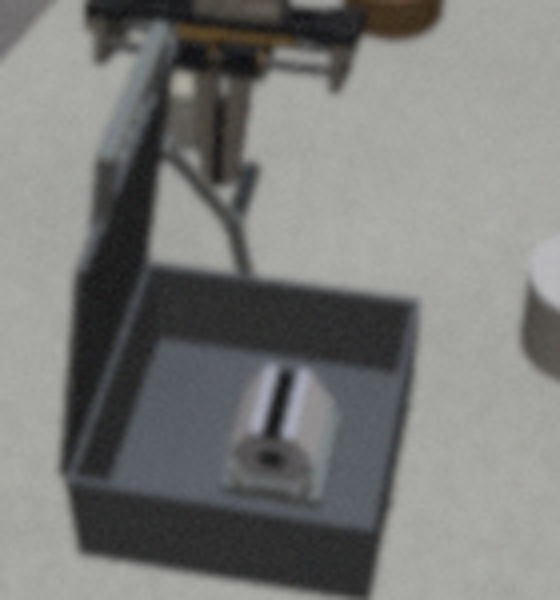

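```bash
python3 - <<'E'
from h import *
R=Rp(20,1); a=RL[:,1]
env.movel(W(.066,-.18,.2),R,rate=.3)
env.movel(W(-.06,-.18,.33),R,rate=.4)
effector.release()
env.reach(W(-.12,.05,.40),RL)
off=np.array([.4409,.0706,.0828])-(handle(0)+a*.013)
env.movel(handle(1.41)+off-a*.09,RL,rate=.4)
env.movel(handle(1.41)+off+a*.013,RL,rate=.2); st()
look("side","l1",(130,80,290,200),4)
E
```

```text
t56.99 pos [0.6405 0.1197 0.3255] F [ 0.5 -0.2  0.1] w 0.0923
```

View pics/l1.png

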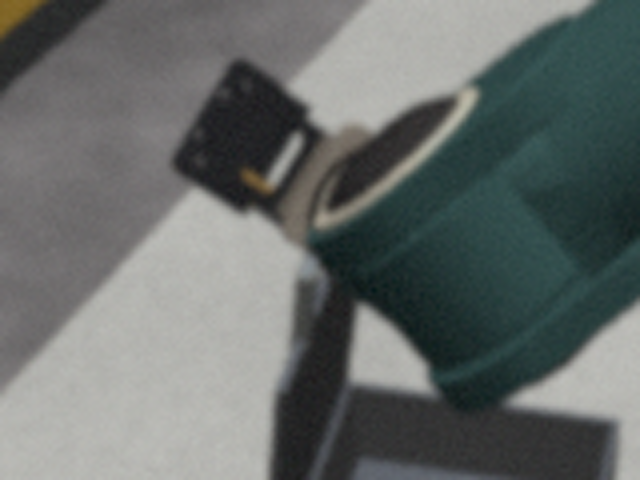

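The gripper is at the handle's end of the raised lid (crop (310,270)) and nothing touches yet. Gripping, then lowering if the width is that of the bar.

```bash
python3 - <<'E'
from h import *
a=RL[:,1]
off=np.array([.4409,.0706,.0828])-(handle(0)+a*.013)
effector.grasp(squeeze=14); s=st()
if .008<s["gripper_width"]<.016:
    for q in [1.35,1.2,1.05,.9,.75,.6,.45,.3,.18,.08,.02,0]:
        env.movel(handle(q)+a*.013+off,RL,rate=.14 if q>.2 else .08)
        s=env.sense(); print(q,round(s["t"],2),np.round(s["wrist_force"],1),round(s["gripper_width"],4))
        if np.linalg.norm(s["wrist_force"])>35: print("STOP");break
    look("side","l2",(150,110,330,270),4)
E
```

```text
t58.23 pos [0.6407 0.1186 0.3243] F [-1.1 -0.2 -1.6] w 0.0117
1.35 58.48 [ 0.2  0.4 -2. ] 0.0112
1.2 58.89 [-1.4  0.2  1.7] 0.0111
1.05 59.3 [-2.6  0.9  1.1] 0.0112
0.9 59.71 [-1.5  1.3 -1.6] 0.0112
0.75 60.12 [-2.1  2.4 -0.3] 0.0114
0.6 60.52 [-4.5  3.2 -0.5] 0.0116
0.45 60.93 [-5.9  3.3 -0.3] 0.0118
0.3 61.34 [-6.1  3.1 -2.1] 0.0117
0.18 61.86 [-5.5  2.6 -2.2] 0.0117
0.08 62.32 [-5.1  2.7 -2.7] 0.012
0.02 62.65 [-6.4  2.6 -2.2] 0.0115
0 62.9 [-5.8  2.7 -3. ] 0.0112
```

View pics/l2.png

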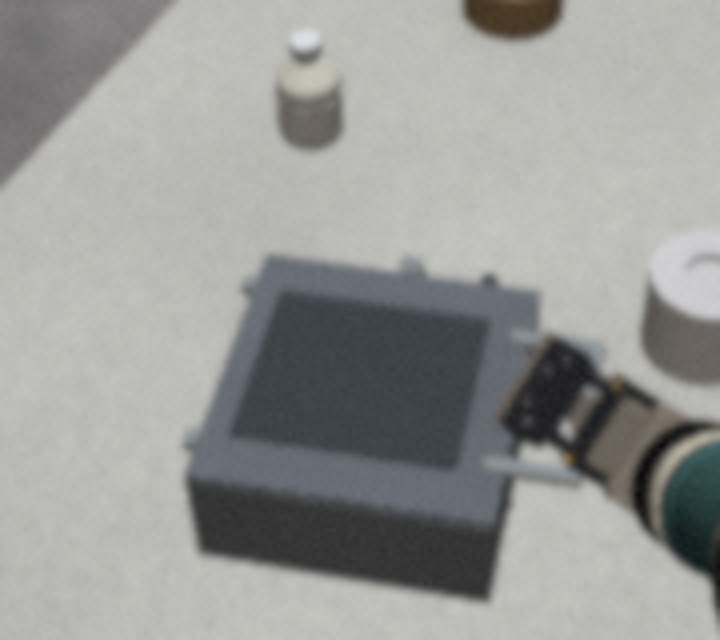

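```bash
python3 - <<'E'
from h import *
a=RL[:,1]
off=np.array([.4409,.0706,.0828])-(handle(0)+a*.013)
for dz in (.002,.004,.006):
    env.movel(handle(0)+a*.013+off-UZ*dz,RL,rate=.04); s=env.sense(); print(dz,np.round(s["wrist_force"],1),np.round(s["ee_pos"],4))
    if s["wrist_force"][2]>5: break
effector.release()
p=np.array(env.sense()["ee_pos"])
env.movel(p-a*.10,RL,rate=.2); st()
p,w=look("side","l3",(150,110,330,270),4)
p,w=cloud("top")
for q in ([-.08,-.08],[-.08,.08],[.08,.08],[.08,-.08],[-.09,0]):
    c=W(*q,0); m=np.hypot(w[...,0]-c[0],w[...,1]-c[1])<.012; print(q,round(float(np.nanmedian(w[m][:,2])),4))
print([(np.round(x["at"],3).tolist(),round(x["score"],2)) for x in tip_of("top","lid_handle")[:1]])
for n in("tape","bottle","labels","scanner"): print(n,[(np.round(x["at"],3).tolist(),round(x["score"],2)) for x in tip_of("side" ,n)[:1]])
st()
E
```

```text
0.002 [-6.9  1.5 -2.8] [0.4418 0.0711 0.0815]
0.004 [-9.8  4.7  7.4] [0.4422 0.0711 0.0809]
t65.33 pos [0.3851 0.1292 0.1366] F [-0.4 -0.3  0.7] w 0.0917
[-0.08, -0.08] 0.0928
[-0.08, 0.08] 0.0927
[0.08, 0.08] 0.0931
[0.08, -0.08] 0.093
[-0.09, 0] 0.0927
[([0.432, 0.082, 0.088], 0.79)]
tape [([0.684, -0.418, -0.003], 0.6)]
bottle [([0.78, -0.183, -0.001], 0.8)]
labels [([0.398, -0.096, -0.001], 0.97)]
scanner [([0.438, 0.434, 0.001], 0.58)]
t65.68 pos [0.385  0.1292 0.1364] F [ 0.4 -0.8  0.2] w 0.0920
```

View pics/l3.png

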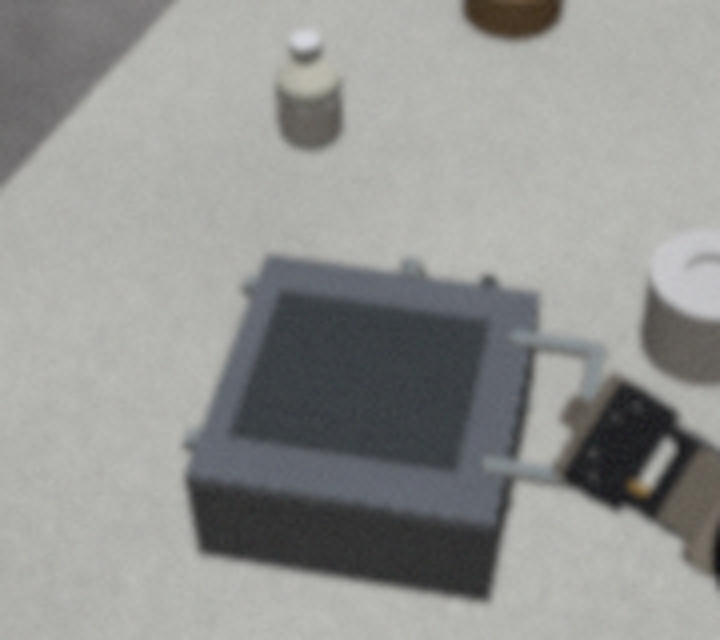

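The lid is level (92.7–93.1 mm at all five points), the gripper is clear, and the bystanders are in place. Handing in at 65.7 s.

```bash
python3 - <<'E'
from h import *
workorder.finish_job()
E
```

```text
the job is handed in; nothing more can be done
```

I carried out the whole sequence and handed the job in at about 65.7 s of the 72 s allowed. No verdict came back, so what follows rests on my own checks.

- **Lid up and stay locked:** I raised the lid by its handle and pushed the knee pin until it met the stop at about 20 N. The pin then read (0.669, −0.020, 0.115), which is the expected locked position.
- **Drum turned and seated:** I rolled it in two 60° turns until the groove was on top, let go, then set it in the cradle. It touched down at the expected height. The camera estimates put its centre 1 to 5 mm from the cradle, and the pictures show the groove up.
- **Knee broken and lid lowered:** I pulled the pin back about 20 mm. The knee angle works out to about 2.1 rad from the pin position, so it was not read directly. I then lowered the lid while gripping the handle.
- **Last checks:** The lid top is level at 92.7 to 93.1 mm at five points, and the gripper is clear with near-zero wrist force. The bystanders show within about 6 mm of their first readings, close to the detector's noise.

**Not checked:** I did not see the drum after the lid closed over it. My last view of it was with the knee already broken, and it was still seated then.

**Where readings disagreed:** The side and top cameras differed by about 6 mm on the drum's seated position. The networks sometimes missed the drum or the pin, and once reported the pin at the drum's position.

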